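Press the tile frame's last rail home with the ratchet clamp

TASK

Pump the trigger of the bench clamp until its pad has pushed the frame's last wooden rail fully home and bites firmly on it, feeling the load so that the pad never crushes the rail; then press the red release knob down so that the pad runs all the way back. Work the clamp only by its trigger and release, keep your hands off the pad, its ram and the frame, and leave the tile, jar and brush where they are.

Things in the scene. Friction and masses are not known exactly. Their poses are not given: they have to be found in the camera images.
- jig: wooden board 470 x 180 x 18 mm with a blue clamp housing (165 x 50 mm, top 84 mm above the table) bolted on it. Fixed. Origin on the table under the clamp; its +x axis is the pressing direction, from clamp to frame; board spans x -140 to 330 mm, housing -125 to 40 mm. A black upright grip (14 mm thick along x, 34 mm wide, top at 160 mm height) stands on the housing at x = -26 mm
- trigger_knob (a point): centre of the orange cross roller (radius 8 mm, 44 mm long along jig y) on top of the trigger lever, 100 mm from its pivot; at rest at x = 38, y = 0, height 167 mm in the jig frame. Push or squeeze it along jig -x towards the grip: 47 mm is a full stroke, on a flat arc; it springs back when let go. Outer faces of roller and grip are 79 mm apart at rest; the space on its +x side is clear
- trigger (a joint): trigger angle, rad: 0 at rest, 0.48 fully pulled; the roller's motion moves the ram 0.4 as far. Held still, the roller pushes back with 4 to 5 N unloaded, 10 N while the rail slides, in general about 5.5 N plus 0.37 of the pad's load. In motion a click over a tooth adds up to 5 N for a moment: judge the load at rest. Use long strokes (over 40 mm): short ones may not win a tooth under load
- release_top (a point): centre of the top face of the red round release knob (29 mm across) on the housing, at x = -95, y = 0, height 106 mm in the jig frame; press it straight down with closed fingertips
- release (a joint): how far the release knob is pressed, m: 0 up, 0.010 fully down against its stop. It springs up by itself. Pressed 8 mm or more, with the trigger at rest, it frees the ram, and a spring draws ram and pad back in less than a second. It needs about 2 to 5 N
- pad: orange pad (46 mm wide, 30 mm tall, 12 mm thick) at the front of the ram; origin at the centre of its front face, 36 mm above the table; fully back its x is 97 mm in the jig frame. It sits on a spring (4 N per mm), so once the rail is home the load rises by about 3 to 4 N per mm of ram
- frame: wooden picture frame 160 x 150 x 30 mm around a blue and ochre tile, with its dark end stop, fixed on the jig board; axes as the jig; origin on the board's top, 80 mm in +x from the pad-side face of the closed rail. Its place along the board varies by 18 mm
- rail (a joint): gap of the frame's last rail (22 x 150 x 30 mm, on the pad's side), m: 0 fully home, 6 to 14 mm at the start; about 14 N moves it on its dowels. A firm bite is 28 to 40 N from the pad, felt as 16 to 20 N on the roller held still for half a second; under 25 N (14.5 N on the roller) is too weak, over 45 N (22 N on the roller) crushes the rail
- tile: loose decorated tile 90 x 90 x 10 mm, origin under its centre; leave alone
- glaze: loose blue jar, 60 mm across, 85 mm tall, origin under its centre; leave alone
- brush: loose wide brush about 200 mm long, 20 mm tall, lying along its x axis; leave alone
- ram: steel ratchet bar that carries the pad, mostly hidden in the housing; slides 58 mm along jig x, origin as the jig's when fully back. Teeth 5.8 mm apart: each stroke spends up to 6 mm of ram travel picking up a tooth, and when the trigger goes back the ram slips back to its last tooth (up to 6 mm) and loses that much bite, so the bite counts while the trigger is held pulled

How it is judged:
On the way, in this order (a step that is already met when the one before it is completed fails the run):
1. the rail is fully home (within 1 mm) and the pad bites on it with more than 25 N (value of joint rail below 0.001 m and contact force between pad and frame above 25 N), for 0.2 s.
2. the release knob is pressed down at least 4 mm (value of joint release above 0.004 m), for 0.1 s.
At the end, for the whole second after the job is handed in: Rail home within 1 mm, pad run back to within 6 mm of its rearmost place (jig x below 103 mm) and at rest, release knob up (within 1.5 mm), trigger at rest (below 0.05 rad) (value of joint rail below 0.001 m and x of pad in the frame of jig below 0.103 m and value of joint release below 0.0015 m and value of joint trigger below 0.05 rad and linear speed of pad below 0.01 m/s); the robot touches nothing.
It fails at once if the pad presses the rail with more than 45 N (the wood is crushed) (contact force between pad and frame above 45 N).
It fails at once if the robot touches the pad, its ram or the frame (contact force between any of the arm, the fingers and ram above 1 N or contact force between any of the arm, the fingers and frame above 1 N).
It fails at once if the tile, jar or brush is shifted by more than 15 mm (distance of any of tile, glaze, brush from where it was at the start of the episode above 0.015 m).
It also fails if it takes over 64 s, if anything falls off the work surface, if the arm or the gripper's body presses on something with over 40 N, if the wrist force passes 120 N, or if a joint passes its speed limit or range.

ROBOT

A 6-joint arm with a two-finger parallel gripper is mounted at the origin on the work surface. World frame = base frame: x ahead of the robot, y to its left, z up, the work surface at z = 0. Lengths are in m, angles in rad, forces in N, time in s.
With the tool pointing down it reaches from about 0.225 to 0.875 m from the base axis. Payload 3.4 kg.
Tool frame: the origin (TCP) lies on the centre line of the jaws, within the pads' length; the fingertips stand 11 mm ahead of it and the grasp point (between the pads) lies 8 mm behind it; z points along the fingers, y is the line along which they close (so a half turn about z gives the same grasp; the last joint's range is limited). The gripper opens to 85 mm and grips with 20 to 120 N. Pads are 22 mm wide; open, the fingers measure 114 mm over their backs; the gripper's body (76 mm by 85 mm) begins 54 mm behind the grasp point. The pads swing forward as they close: fully open they stand 13 mm farther back than shut.
Start: joints at [1.084, 0.276, 1.505, -0, 1.361, -0.121], TCP at [0.206, 0.537, 0.242] pointing down, gripper open.
Joint ranges: [-2.89, 2.89], [-0.75, 2.08], [0.22, 2.7], [-1.18, 4.32], [0.11, 2.71], [-2.7, 2.7]. Speed limits (rad/s): [2.57, 2.57, 3.14, 3.14, 3.14, 3.14].

INTERFACE

Orientations are given as a unit quaternion [w, x, y, z].
In Python, from rig import manip, eyes, job gives the robot as it stands.
- The arm moves only by the tool drive_tool, never from a script. Its argument "rows" is a list of rows, each a list of 3 entries, a list of its own where there are three numbers: the turn, a rotation vector about the world's x, y, z in rad, then the shift along the world's x, y, z in cm, then the finger opening in cm, from 0 to 8.54. A call has 1 to 8 rows; each row shifts and turns the commanded pose from where the row before left it; what a row does not reach is not made up. A row lasts 1/8 s, in which the tool goes at most 62.5 mm and 10.7 degrees, less where a joint would pass 70% of its speed; a pose out of reach is approached as far as the arm can. A call is refused whole if a number of a shift passes 6.25 or a number of a turn 0.188, either way. A call with a gripper value outside its range is refused whole. The fingers move at their own pace and stop on an object; "force" is the grip in N (left out, the last holds). Time passes only in rows, so rows that do not move let the fingers close. It gives the time, the measured TCP pose, the force, the opening and the grip force at its end, in the units of the state.
- manip.get_state(): the state, without advancing time (a new reading comes with each control period).
- eyes.get_image(name): name is "scene" or "top" or "wrist"; returns the picture (480x640x3 uint8, red, green, blue); there is no depth.
- eyes.get_calibration(name): a dict with "camera_matrix" (3x3 intrinsics, pixels), "k1" (the pictures are not rectified: a ray, as slopes to the right and down, at radius r is drawn at 1 + k1 r^2 times it, then the intrinsics apply), "view" (4x4, takes a point from world to camera coordinates). Camera axes: x right, y up, looking along -z (the intrinsics and any distortion apply to the point x, -y, -z); pixel columns grow to the right and rows downward; lengths in m; the calibration is good to about 2 mm. A picture is of the moment at which its call begins: read the wrist's pose just before it. get_calibration takes no time and is no camera call; for the wrist camera it gives the pose at the moment of the call.
- job.sign_off(): hands the job in; it is judged then, once.
The state is a dict: "clock": time; "qpos": joint angles; "qd": joint speeds; "effort": joint torques, N m; "position": TCP position; "ee_rot": TCP orientation; "contact_force": force on the tool from outside, world axes, zero at the start; "moment": the same for the moment, N m; "width": finger opening in m; "gripper_force": force on a finger pad.
Only numpy, scipy, OpenCV 4.12 (cv2) and the standard library are available. Lean on these libraries where they do the work, as an engineer would, in place of code of your own. Each camera call takes 0.05 s, during which the arm holds its last target. There are 200 camera calls.

## Working session

There is one attempt and no reset: what is moved stays moved. The work goes in short steps, Python scripts to look and compute and a tool call to move; the robot and the scene stay as the last step left them, time stands still between calls to the robot, and variables do not carry over. Pictures are saved under pics/ and viewed, at most 10 in all, crops included, and the job is handed in when it is done.

Besides the shell and the picture viewer there is one more tool, called after ">>>" in YAML: its name, and indented under it one key for each argument. drive_tool: Moves the arm, as the interface text tells. Its arguments: {"type":"object","properties":{"rows":{"type":"array"},"force":{"type":"number"}},"required":["rows"]}

```bash
mkdir -p pics
python3 - <<'E'
from rig import manip, eyes, job
import cv2, numpy as np
np.set_printoptions(precision=4,suppress=True)
for n in ("scene","top"):
    im=eyes.get_image(n); cv2.imwrite(f"pics/{n}0.png",im[:,:,::-1]); print(n,eyes.get_calibration(n))
print(manip.get_state())
E
```

```text
scene {'camera_matrix': array([[504.7134,   0.    , 322.9379],
       [  0.    , 504.7134, 244.628 ],
       [  0.    ,   0.    ,   1.    ]]), 'k1': 0.010372041617512323, 'view': array([[ 0.5622,  0.827 , -0.0003, -0.3347],
       [-0.6328,  0.4304,  0.6437,  0.3351],
       [ 0.5324, -0.3617,  0.7653, -1.1925],
       [ 0.    ,  0.    ,  0.    ,  1.    ]])}
top {'camera_matrix': array([[522.1324,   0.    , 318.5252],
       [  0.    , 522.1324, 238.1575],
       [  0.    ,   0.    ,   1.    ]]), 'k1': -0.1180166155435828, 'view': array([[-0.0273, -0.9996, -0.011 ,  0.0209],
       [ 0.9927, -0.0284,  0.1171, -0.628 ],
       [-0.1173, -0.0077,  0.9931, -0.8713],
       [ 0.    ,  0.    ,  0.    ,  1.    ]])}
{'clock': 0.1, 'qpos': array([ 1.084 ,  0.2765,  1.506 ,  0.    ,  1.3607, -0.121 ]), 'qd': array([ 0.0019, -0.0012, -0.0021,  0.0017,  0.0006, -0.0001]), 'effort': array([  0.0005, -41.7703, -24.6405,  -0.    ,   0.0057,   0.    ]), 'position': array([0.2055, 0.5365, 0.2415]), 'ee_rot': array([-0.0003,  0.1819,  0.9833, -0.0008]), 'contact_force': array([-0.4809,  0.494 , -0.0247]), 'moment': array([-0.0184, -0.0166, -0.0293]), 'gripper_force': 0.0, 'width': 0.0853280180837029}
```

View pics/scene0.png

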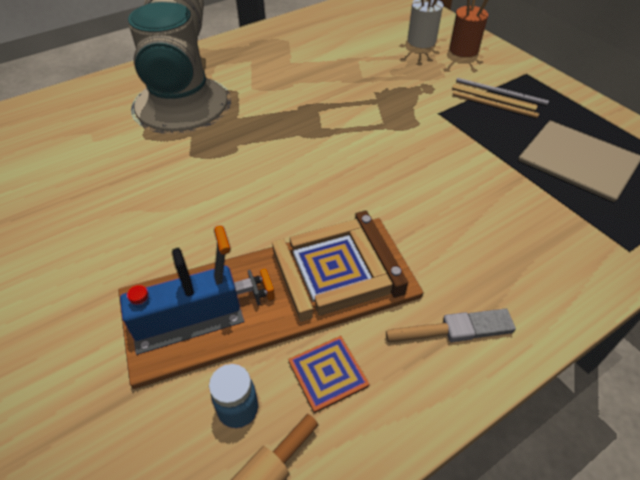

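View pics/top0.png

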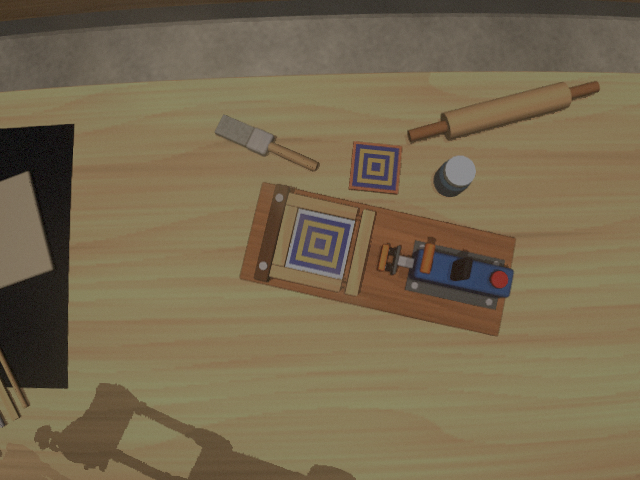

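The scene picture shows the board corners, the roller at about (222,239), the release knob at (138,293) and the grip at (181,270). In the top picture the roller is at (428,255) and the knob at (500,280). Next I'll enlarge both.

Run:
```python
import cv2, numpy as np
a=cv2.imread("pics/scene0.png")[210:390,110:310]; b=cv2.imread("pics/top0.png")[200:345,370:530]
a=cv2.resize(a,None,fx=4,fy=3,interpolation=3)[:, :]
cv2.imwrite("pics/ca.png",cv2.resize(cv2.imread("pics/scene0.png")[215:315,115:295],None,fx=4,fy=4,interpolation=2))
cv2.imwrite("pics/cb.png",cv2.resize(cv2.imread("pics/top0.png")[225:345,370:530],None,fx=5,fy=5,interpolation=2))
```

```text
(no output)
```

View pics/ca.png

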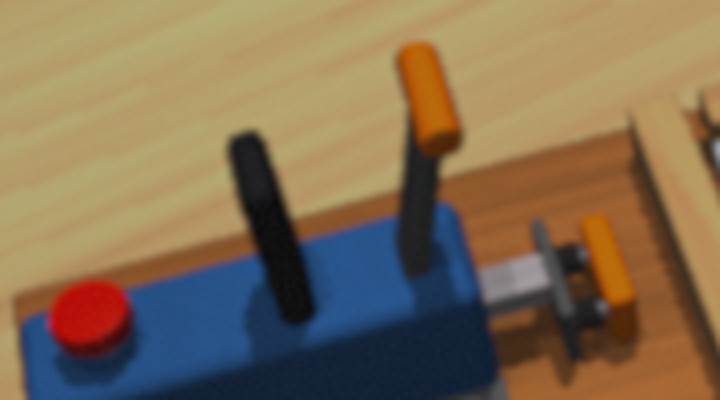

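View pics/cb.png

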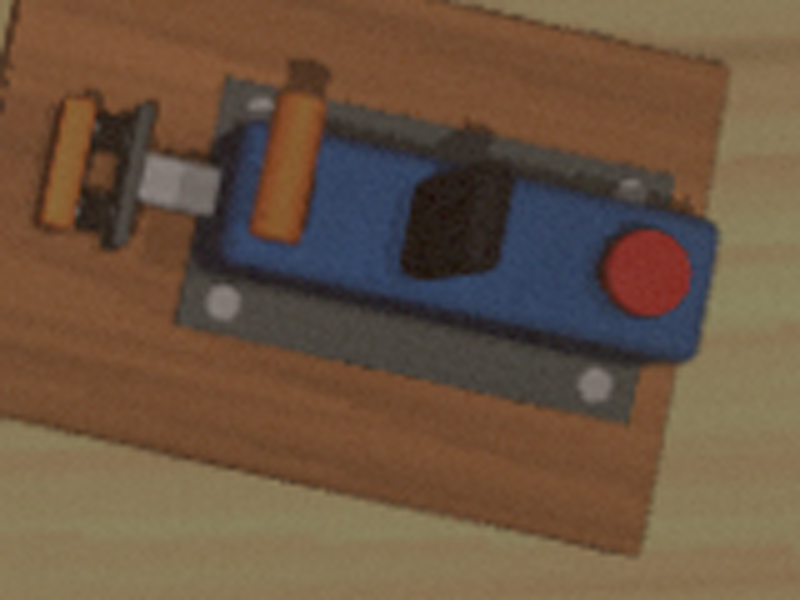

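Enlarged readings:

| Point | Scene | Top |
|---|---|---|
| Roller centre | (222.2,239.5) | (427.8,258.4) |
| Release top | (137.5,292.5) | (499.8,279.1) |
| Board corners at the clamp end | – | (515.6,238) and (498,336) |

```bash
cat > h.py <<'E'
from rig import manip, eyes, job
import cv2, numpy as np
from scipy.optimize import least_squares
np.set_printoptions(precision=4,suppress=True)
def proj(c,P):
    P=np.asarray(P,float); q=c["view"][:3,:3]@P+c["view"][:3,3]; s=np.array([q[0],-q[1]])/-q[2]
    s=s*(1+c["k1"]*(s@s)); K=c["camera_matrix"]; return K[:2,:2]@s+K[:2,2]
E
python3 - <<'E'
from h import *
S=eyes.get_calibration("scene");T=eyes.get_calibration("top")
tri=lambda a,b:least_squares(lambda P:np.r_[proj(S,P)-a,proj(T,P)-b],[.5,-.2,.1])
for a,b in (((222.2,239.5),(427.8,258.4)),((137.5,292.5),(499.8,279.1))):
    r=tri(a,b);print(r.x,r.fun)
def J(p,q):
    x,y,t=p;c,s=np.cos(t),np.sin(t);return [x+c*q[0]-s*q[1],y+s*q[0]+c*q[1],q[2]]
obs=[(S,(.038,0,.167),(222.2,239.5)),(T,(.038,0,.167),(427.8,258.4)),(S,(-.095,0,.106),(137.5,292.5)),(T,(-.095,0,.106),(499.8,279.1)),
(T,(-.14,.09,.018),(515.6,238)),(T,(-.14,-.09,.018),(498,336.)),(T,(.33,.09,.018),(265,184)),(T,(.33,-.09,.018),(241,280))]
for s in (1,-1):
  ob=[(c,(q[0],s*q[1],q[2]),u) for c,q,u in obs]
  r=least_squares(lambda p:np.concatenate([proj(c,J(p,q))-u for c,q,u in ob]),[.5,-.2,1.7]);print(r.x,r.cost,r.fun.round(1))
  p=r.x;print([np.round(J(p,q),4) for q in ((.038,0,.167),(-.095,0,.106),(-.026,0,.16),(.097,0,.036))])
E
```

```text
[ 0.5786 -0.1586  0.1654] [-0.6043  0.0055 -0.6001 -0.2633]
[ 0.5461 -0.287   0.1024] [-0.7324 -0.0324 -0.816  -0.2815]
[ 0.5704 -0.1961  1.3242] 19940.868728360467 [ -0.8  -0.1  -0.   -1.1  -2.   -0.6   0.6  -1.1 -16.7  97.4  19.  -99.5
 -25.9  94.   21.5 -99.4]
[array([ 0.5796, -0.1592,  0.167 ]), array([ 0.5472, -0.2882,  0.106 ]), array([ 0.564 , -0.2213,  0.16  ]), array([ 0.594, -0.102,  0.036])]
[ 0.5688 -0.1957  1.3285] 14.664948655425999 [-1.1 -1.  -0.2  0.1 -2.1 -1.2  0.5 -0.4  1.1 -1.1  1.1 -0.1 -3.1 -1.9
 -2.  -0.3]
[array([ 0.578 , -0.1588,  0.167 ]), array([ 0.546 , -0.2879,  0.106 ]), array([ 0.5626, -0.221 ,  0.16  ]), array([ 0.5921, -0.1016,  0.036 ])]
```

The clamp pose fits: jig x points along 1.325 rad, and the roller is at (0.5785, -0.159, 0.167). I'll push with closed fingers from the roller's +x side, with tool y along jig y.

>>> drive_tool:
  rows:
    - [[0,0,-0.0907],[2.42,-3.99,0],0]
    - [[0,0,-0.0907],[2.42,-3.99,0],0]
    - [[0,0,-0.0907],[2.42,-3.99,0],0]
    - [[0,0,-0.0907],[2.42,-3.99,0],0]
    - [[0,0,-0.0907],[2.42,-3.99,0],0]
    - [[0,0,-0.0907],[2.42,-3.99,0],0]
    - [[0,0,-0.0907],[2.42,-3.99,0],0]
    - [[0,0,-0.0907],[2.42,-3.99,0],0]
  force: 60

```text
clock: 1.1
position: [0.3996, 0.2164, 0.2421]
ee_rot: [-0.0, 0.52, 0.854, -0.0]
contact_force: [0.1, 0.5, -0.2]
width: -0.0001
gripper_force: 0.0
```

>>> drive_tool:
  rows:
    - [[0,0,-0.0907],[2.42,-3.99,0],0]
    - [[0,0,-0.0907],[2.42,-3.99,0],0]
    - [[0,0,-0.0907],[2.42,-3.99,0],0]
    - [[0,0,-0.0907],[2.42,-3.99,0],0]
    - [[0,0,-0.0907],[2.42,-3.99,0],0]
    - [[0,0,-0.0907],[2.42,-3.99,0],0]
    - [[0,0,-0.0907],[2.42,-3.99,0],0]
    - [[0,0,-0.0907],[2.42,-3.99,0],0]

```text
clock: 2.1
position: [0.5933, -0.1028, 0.2418]
ee_rot: [-0.0, 0.79, 0.614, -0.0]
contact_force: [-0.0, -0.4, 0.2]
width: 0.0003
gripper_force: 0.0
```

>>> drive_tool:
  rows:
    - [[0,0,0],[0,0,-4],0]
    - [[0,0,0],[0,0,-4],0]
    - [[0,0,0],[0,0,0],0]

```text
clock: 2.48
position: [0.5902, -0.1008, 0.1587]
ee_rot: [-0.004, 0.789, 0.615, -0.003]
contact_force: [0.0, -0.5, -0.0]
width: 0.0003
gripper_force: 0.0
```

Run:
```python
from h import *
a=eyes.get_image("scene");b=eyes.get_image("top")
A=cv2.resize(a[190:320,110:310],(800,520)) 
B=b[200:340,370:530]
out=np.vstack([cv2.resize(a[200:310,120:280],(440,300)),cv2.resize(b[210:320,380:540],(440,300))])
cv2.imwrite("pics/c1.png",out[:,:,::-1]);s=manip.get_state();print(s["position"],s["ee_rot"],s["contact_force"],s["width"],s["qpos"])
```

```text
[ 0.5933 -0.1015  0.1629] [0.0002 0.7885 0.615  0.0001] [0.608  0.399  0.7199] 0.0002255750879540034 [-0.2849  0.3681  1.5709 -0.      1.2021 -0.0389]
```

View pics/c1.png

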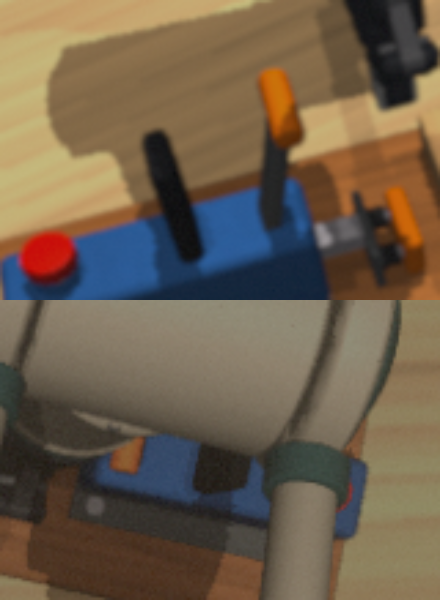

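The closed fingers stand clear on the roller's +x side. First stroke follows; it should be light, with the pad still short of the rail.

>>> drive_tool:
  rows:
    - [[0,0,0],[-0.243,-0.97,0],0]
    - [[0,0,0],[-0.243,-0.97,0],0]
    - [[0,0,0],[-0.243,-0.97,0],0]
    - [[0,0,0],[-0.122,-0.485,0],0]
    - [[0,0,0],[-0.122,-0.485,0],0]
    - [[0,0,0],[-0.122,-0.485,0],0]
    - [[0,0,0],[0,0,0],0]

```text
clock: 3.45
position: [0.5823, -0.1442, 0.1627]
ee_rot: [-0.0, 0.789, 0.615, 0.001]
contact_force: [1.1, 5.1, 2.3]
width: 0.0004
gripper_force: 2.4
```

>>> drive_tool:
  rows:
    - [[0,0,0],[-0.243,-0.97,0],0]
    - [[0,0,0],[-0.243,-0.97,0],0]
    - [[0,0,0],[-0.243,-0.97,0],0]
    - [[0,0,0],[-0.122,-0.485,0],0]
    - [[0,0,0],[0,0,0],0]
    - [[0,0,0],[0,0,0],0]

```text
clock: 4.2
position: [0.5737, -0.1788, 0.1624]
ee_rot: [0.0, 0.789, 0.615, 0.0]
contact_force: [1.3, 5.0, 2.6]
width: 0.0001
gripper_force: 2.1
```

>>> drive_tool:
  rows:
    - [[0,0,0],[-0.097,-0.388,0],0]
    - [[0,0,0],[0,0,0],0]
    - [[0,0,0],[0.292,1.164,0],0]
    - [[0,0,0],[0.292,1.164,0],0]
    - [[0,0,0],[0.292,1.164,0],0]
    - [[0,0,0],[0.292,1.164,0],0]
    - [[0,0,0],[0,0,0],0]

```text
clock: 5.08
position: [0.5842, -0.1356, 0.1624]
ee_rot: [0.0, 0.788, 0.616, -0.0]
contact_force: [0.3, -0.1, 0.1]
width: 0.0001
gripper_force: 0.0
```

Run:
```python
from h import *
a=eyes.get_image("scene")
cv2.imwrite("pics/c2.png",cv2.resize(a[220:320,120:320],(800,400),interpolation=2)[:,:,::-1]);s=manip.get_state();print(s["position"],s["contact_force"])
```

```text
[ 0.5842 -0.1362  0.1624] [-0.0642 -1.1124 -0.7462]
```

View pics/c2.png

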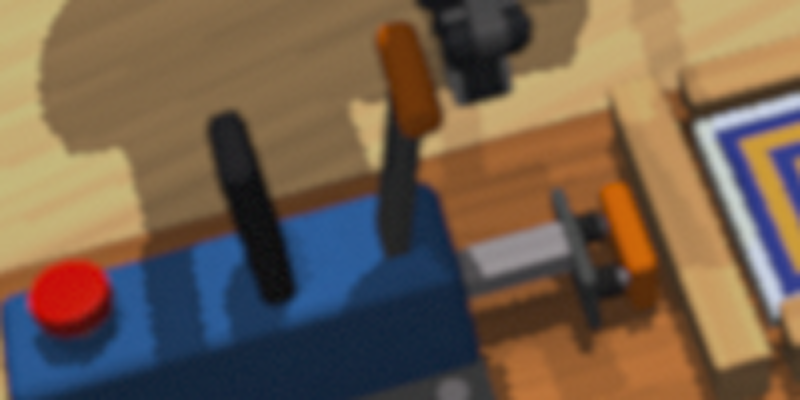

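The first stroke moved the pad forward about 12 mm, and a gap to the rail remains. Second stroke, with force checks along the way.

>>> drive_tool:
  rows:
    - [[0,0,0],[-0.243,-0.97,0],0]
    - [[0,0,0],[-0.243,-0.97,0],0]
    - [[0,0,0],[-0.243,-0.97,0],0]
    - [[0,0,0],[0,0,0],0]
    - [[0,0,0],[0,0,0],0]

```text
clock: 5.75
position: [0.5771, -0.1656, 0.1626]
ee_rot: [0.0, 0.789, 0.615, 0.001]
contact_force: [1.2, 3.6, 3.4]
width: -0.0003
gripper_force: 2.1
```

>>> drive_tool:
  rows:
    - [[0,0,0],[-0.243,-0.97,0],0]
    - [[0,0,0],[0,0,0],0]
    - [[0,0,0],[0,0,0],0]

```text
clock: 6.12
position: [0.5748, -0.1742, 0.1625]
ee_rot: [-0.0, 0.789, 0.615, 0.001]
contact_force: [2.1, 6.4, 4.1]
width: 0.0002
gripper_force: 3.0
```

>>> drive_tool:
  rows:
    - [[0,0,0],[-0.194,-0.776,0],0]
    - [[0,0,0],[0,0,0],0]
    - [[0,0,0],[0,0,0],0]

```text
clock: 6.5
position: [0.5733, -0.1804, 0.1621]
ee_rot: [-0.001, 0.789, 0.615, 0.002]
contact_force: [3.6, 8.9, 2.5]
width: 0.0002
gripper_force: 4.7
```

>>> drive_tool:
  rows:
    - [[0,0,0],[-0.122,-0.485,0],0]
    - [[0,0,0],[0,0,0],0]
    - [[0,0,0],[0,0,0],0]

```text
clock: 6.88
position: [0.5722, -0.1844, 0.1616]
ee_rot: [-0.002, 0.789, 0.615, 0.002]
contact_force: [4.4, 9.9, 0.9]
width: -0.0002
gripper_force: 5.2
```

>>> drive_tool:
  rows:
    - [[0,0,0],[0.316,1.261,0],0]
    - [[0,0,0],[0.316,1.261,0],0]
    - [[0,0,0],[0.316,1.261,0],0]
    - [[0,0,0],[0.34,1.358,0],0]
    - [[0,0,0],[0,0,0],0]

```text
clock: 7.5
position: [0.5842, -0.1356, 0.1623]
ee_rot: [0.0, 0.788, 0.616, -0.0]
contact_force: [-0.2, -0.7, 2.1]
width: -0.0003
gripper_force: 0.0
```

>>> drive_tool:
  rows:
    - [[0,0,0],[-0.243,-0.97,0],0]
    - [[0,0,0],[-0.243,-0.97,0],0]
    - [[0,0,0],[-0.122,-0.485,0],0]
    - [[0,0,0],[0,0,0],0]
    - [[0,0,0],[0,0,0],0]

```text
clock: 8.12
position: [0.5788, -0.1587, 0.1634]
ee_rot: [-0.001, 0.789, 0.614, 0.003]
contact_force: [1.6, 9.4, 6.1]
width: 0.0
gripper_force: 5.0
```

The rail is sliding at about 9.5 N, so I'll take smaller steps.

>>> drive_tool:
  rows:
    - [[0,0,0],[-0.122,-0.485,0],0]
    - [[0,0,0],[0,0,0],0]
    - [[0,0,0],[0,0,0],0]

```text
clock: 8.5
position: [0.5777, -0.1632, 0.1638]
ee_rot: [-0.001, 0.789, 0.614, 0.003]
contact_force: [1.3, 9.5, 7.2]
width: 0.0
gripper_force: 5.3
```

>>> drive_tool:
  rows:
    - [[0,0,0],[-0.122,-0.485,0],0]
    - [[0,0,0],[0,0,0],0]
    - [[0,0,0],[0,0,0],0]

```text
clock: 8.88
position: [0.5765, -0.1683, 0.1638]
ee_rot: [-0.001, 0.789, 0.614, 0.003]
contact_force: [2.1, 9.3, 8.1]
width: -0.0001
gripper_force: 5.0
```

>>> drive_tool:
  rows:
    - [[0,0,0],[-0.122,-0.485,0],0]
    - [[0,0,0],[0,0,0],0]
    - [[0,0,0],[0,0,0],0]

```text
clock: 9.25
position: [0.5752, -0.1733, 0.1638]
ee_rot: [-0.001, 0.789, 0.614, 0.003]
contact_force: [1.4, 9.8, 7.5]
width: -0.0001
gripper_force: 4.9
```

>>> drive_tool:
  rows:
    - [[0,0,0],[-0.122,-0.485,0],0]
    - [[0,0,0],[0,0,0],0]
    - [[0,0,0],[0,0,0],0]

```text
clock: 9.62
position: [0.5741, -0.1776, 0.1636]
ee_rot: [-0.001, 0.789, 0.614, 0.003]
contact_force: [1.8, 10.5, 7.1]
width: -0.0
gripper_force: 5.5
```

>>> drive_tool:
  rows:
    - [[0,0,0],[-0.122,-0.485,0],0]
    - [[0,0,0],[0,0,0],0]
    - [[0,0,0],[0,0,0],0]

```text
clock: 10.0
position: [0.5731, -0.1815, 0.1633]
ee_rot: [-0.002, 0.789, 0.614, 0.004]
contact_force: [3.3, 13.3, 5.5]
width: 0.0003
gripper_force: 6.6
```

The load is rising now, about 14 N on the roller, so the rail is home or nearly so. Fine steps from here.

>>> drive_tool:
  rows:
    - [[0,0,0],[-0.073,-0.291,0],0]
    - [[0,0,0],[0,0,0],0]
    - [[0,0,0],[0,0,0],0]

```text
clock: 10.38
position: [0.5725, -0.1837, 0.163]
ee_rot: [-0.003, 0.789, 0.614, 0.004]
contact_force: [5.5, 13.6, 5.4]
width: -0.0004
gripper_force: 7.3
```

>>> drive_tool:
  rows:
    - [[0,0,0],[-0.049,-0.194,0],0]
    - [[0,0,0],[0,0,0],0]
    - [[0,0,0],[0,0,0],0]
    - [[0,0,0],[0,0,0],0]

```text
clock: 10.88
position: [0.5721, -0.1851, 0.1628]
ee_rot: [-0.003, 0.789, 0.614, 0.005]
contact_force: [3.5, 16.1, 3.4]
width: 0.0001
gripper_force: 7.8
```

>>> drive_tool:
  rows:
    - [[0,0,0],[-0.024,-0.097,0],0]
    - [[0,0,0],[0,0,0],0]
    - [[0,0,0],[0,0,0],0]
    - [[0,0,0],[0,0,0],0]

```text
clock: 11.38
position: [0.572, -0.1857, 0.1627]
ee_rot: [-0.003, 0.789, 0.614, 0.005]
contact_force: [4.8, 15.4, 3.4]
width: 0.0001
gripper_force: 8.1
```

Run:
```python
from h import *
F=[]
for i in range(8):
    a=eyes.get_image("scene");s=manip.get_state();F.append(s["contact_force"])
F=np.array(F);m=F.mean(0);print(m,F.std(0),m@[.243,.97,0],s["position"],s["clock"])
cv2.imwrite("pics/c3.png",cv2.resize(a[210:320,120:320],(800,440),interpolation=2)[:,:,::-1])
```

```text
[ 4.9166 15.4702  3.0366] [0.461  0.564  0.4969] 16.20087079339054 [ 0.572  -0.1857  0.1627] 11.775
```

View pics/c3.png

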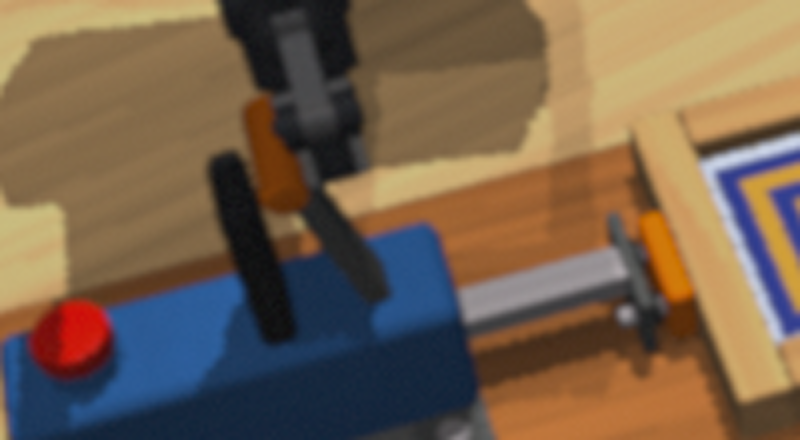

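The rail is closed and the pad spring compressed. The roller reads about 16.5 N held still, so the pad load is near 30 N. I'll push slightly further for margin.

>>> drive_tool:
  rows:
    - [[0,0,0],[-0.036,-0.146,0],0]
    - [[0,0,0],[0,0,0],0]
    - [[0,0,0],[0,0,0],0]
    - [[0,0,0],[0,0,0],0]

```text
clock: 12.28
position: [0.5717, -0.1867, 0.1626]
ee_rot: [-0.004, 0.789, 0.614, 0.005]
contact_force: [5.7, 16.1, 2.2]
width: -0.0001
gripper_force: 8.6
```

Run:
```python
from h import *
F=[]
for i in range(8):
    a=eyes.get_image("scene");s=manip.get_state();F.append(s["contact_force"])
F=np.array(F);m=F.mean(0);print(m,F.std(0),m@[.243,.97,0],s["position"],s["clock"])
```

```text
[ 5.1878 16.6722  2.8278] [0.6745 0.4207 0.5862] 17.432661851329627 [ 0.5717 -0.1867  0.1626] 12.675
```

The bite holds at about 17.5 N on the roller, roughly 32 N at the pad. Now I'll let the trigger back, lift clear and go to the release.

>>> drive_tool:
  rows:
    - [[0,0,0],[0.34,1.358,0],0]
    - [[0,0,0],[0.34,1.358,0],0]
    - [[0,0,0],[0.34,1.358,0],0]
    - [[0,0,0],[0.34,1.358,0],0]
    - [[0,0,0],[0.122,0.485,2],0]
    - [[0,0,0],[0,0,4],0]
    - [[0,0,0],[0,0,3],0]
    - [[0,0,0],[0,0,0],0]

```text
clock: 13.68
position: [0.5863, -0.1339, 0.2549]
ee_rot: [0.003, 0.789, 0.615, 0.001]
contact_force: [-1.0, 0.5, 0.2]
width: 0.0003
gripper_force: 0.0
```

>>> drive_tool:
  rows:
    - [[0,0,0],[-1.0,-3.84,0],0]
    - [[0,0,0],[-1.0,-3.84,0],0]
    - [[0,0,0],[-1.0,-3.84,0],0]
    - [[0,0,0],[-1.0,-3.84,0],0]
    - [[0,0,0],[0,0,-4],0]
    - [[0,0,0],[0,0,-4],0]
    - [[0,0,0],[0,0,-3.5],0]
    - [[0,0,0],[0,0,0],0]

```text
clock: 14.68
position: [0.5421, -0.2851, 0.133]
ee_rot: [-0.004, 0.789, 0.615, -0.002]
contact_force: [-0.6, -0.3, 0.6]
width: -0.0002
gripper_force: 0.0
```

Run:
```python
from h import *
a=eyes.get_image("scene");s=manip.get_state();print(s["position"],s["contact_force"],s["clock"])
cv2.imwrite("pics/c4.png",cv2.resize(a[210:340,100:320],(800,480),interpolation=2)[:,:,::-1])
```

```text
[ 0.5437 -0.2861  0.1355] [-0.245   0.3569  0.8204] 14.725
```

View pics/c4.png

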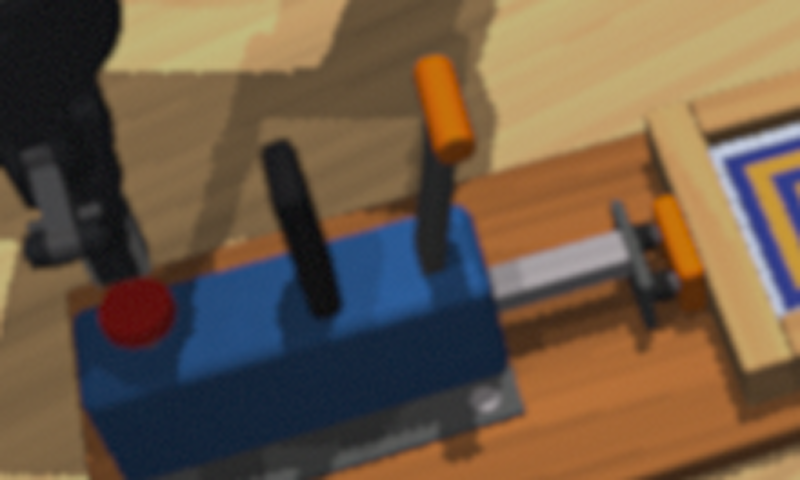

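Fingertips are just above the red knob. Pressing down.

>>> drive_tool:
  rows:
    - [[0,0,0],[0.1,0,-1.0],0]
    - [[0,0,0],[0,0,-0.8],0]
    - [[0,0,0],[0,0,-0.5],0]
    - [[0,0,0],[0,0,0],0]
    - [[0,0,0],[0,0,0],0]

```text
clock: 15.35
position: [0.5461, -0.2866, 0.1148]
ee_rot: [0.0, 0.789, 0.615, 0.0]
contact_force: [-0.7, 0.1, 1.6]
width: 0.0002
gripper_force: 0.6
```

>>> drive_tool:
  rows:
    - [[0,0,0],[0,0,-0.4],0]
    - [[0,0,0],[0,0,0],0]
    - [[0,0,0],[0,0,0],0]

```text
clock: 15.72
position: [0.5462, -0.2867, 0.1106]
ee_rot: [0.0, 0.789, 0.615, 0.0]
contact_force: [-0.7, -0.0, 2.8]
width: 0.0002
gripper_force: 1.5
```

>>> drive_tool:
  rows:
    - [[0,0,0],[0,0,-0.3],0]
    - [[0,0,0],[0,0,-0.1],0]
    - [[0,0,0],[0,0,0],0]
    - [[0,0,0],[0,0,0],0]

```text
clock: 16.23
position: [0.5462, -0.2867, 0.1071]
ee_rot: [0.001, 0.789, 0.615, 0.0]
contact_force: [-0.8, -0.4, 6.7]
width: 0.0001
gripper_force: 3.4
```

The jump to 6.7 N suggests the knob is on its stop. I'll hold there, then lift clear and check.

>>> drive_tool:
  rows:
    - [[0,0,0],[0,0,-0.05],0]
    - [[0,0,0],[0,0,0],0]
    - [[0,0,0],[0,0,0],0]
    - [[0,0,0],[0,0,0],0]
    - [[0,0,0],[0,0,0],0]
    - [[0,0,0],[0,0,0],0]
    - [[0,0,0],[0,0,0],0]
    - [[0,0,0],[0,0,0],0]

```text
clock: 17.23
position: [0.5462, -0.2867, 0.107]
ee_rot: [0.001, 0.789, 0.615, 0.0]
contact_force: [-0.4, 1.8, 9.3]
width: 0.0002
gripper_force: 4.6
```

>>> drive_tool:
  rows:
    - [[0,0,0],[0,0,1.5],0]
    - [[0,0,0],[0,0,3],0]
    - [[0,0,0],[0,0,4],0]
    - [[0,0,0],[0,0,4],0]
    - [[0,0,0],[-3,-2,2],0]
    - [[0,0,0],[-3,-2,0],0]
    - [[0,0,0],[0,0,0],0]
    - [[0,0,0],[0,0,0],0]

```text
clock: 18.23
position: [0.4861, -0.3263, 0.2506]
ee_rot: [-0.0, 0.789, 0.615, 0.0]
contact_force: [0.0, -0.4, -0.8]
width: -0.0
gripper_force: 0.0
```

Run:
```python
from h import *
a=eyes.get_image("scene");s=manip.get_state();print(s["position"],s["contact_force"],s["clock"])
cv2.imwrite("pics/c5.png",cv2.resize(a[200:430,100:420],(800,575),interpolation=2)[:,:,::-1])
```

```text
[ 0.4864 -0.3261  0.2505] [-0.0533 -0.5653 -0.1207] 18.275
```

View pics/c5.png

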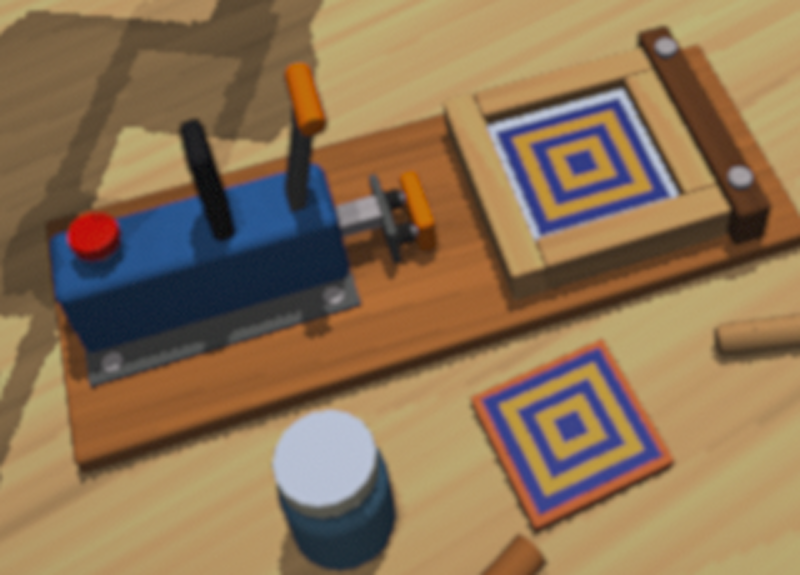

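The rail is closed, the pad is fully back, the knob is up, the trigger is at rest and the loose items haven't moved.

```bash
python3 -c "
from rig import job
print(job.sign_off())"
```

```text
the job is handed in; nothing more can be done
None
```

The job is handed in at about 18 s: the rail was pushed home with a firm bite of about 32 N (17.4 N on the roller), then the release ran the pad fully back; the judge's verdict was not shown.

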